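# Clock a flat-edged disc against the alignment bar and close the keeper

## Robot

A 7-joint arm with a two-finger parallel gripper is mounted at the origin on a cart in front of the work surface, level with it; the furniture and walls round the work are solid. World frame = base frame: x ahead of the robot, y to its left, z up, the work surface at z = 0. Lengths are in m, angles in rad, forces in N, time in s.
With the tool pointing down it reaches from about 0.4 to 0.9 m from the base axis. Payload 5.6 kg.
Tool frame: the origin (TCP) lies midway between the tips of the shut fingers; the grasp point (between the pads) lies 19 mm behind it; z points along the fingers, y is the line along which they close (so a half turn about z gives the same grasp; the last joint's range is limited). The gripper opens to 92 mm and grips with 3 to 60 N. Pads are 20 mm wide; open, the fingers measure 128 mm over their backs; the gripper's body (75 mm by 189 mm) begins 69 mm behind the grasp point.
Start: joints at [1.144, 0.468, -0.012, 1.603, 0.006, 1.071, -0.056], TCP at [0.243, -0.603, 0.215] pointing down, gripper open.
Joint ranges: [-2.53, 2.53], [-0.31, 2.02], [-1.57, 1.55], [0.28, 2.44], [-1.29, 4.43], [0.15, 1.84], [-2.92, 2.92]. Speed limits (rad/s): [2.57, 2.57, 3.14, 3.14, 3.14, 3.14, 3.14].

## Interface

Orientations are given as a unit quaternion [w, x, y, z].
In Python, from bench import get_obs, capture, finish_job, silhouettes, tip_of gives the robot as it stands. The module is installed in compiled form; this text tells all that it offers.
- The arm moves only by the shell command python3 -m creep 'ROWS' [OPENING]. ROWS is a JSON object of lists of equal length, an entry for each row: "translation": the shift along the tool's x, y, z in mm, a list of three; "turn": the turn, a rotation vector about the tool's x, y, z in rad, a list of three. In form: {"translation": [[dx, dy, dz], ...], "turn": [[rx, ry, rz], ...]}. A call has 1 to 20 rows; each row is the pose to reach, as a shift and turn from the pose commanded when the call began, along the tool's axes at that moment; what a row does not reach only later rows make up. A row lasts 1/10 s, in which the tool goes at most 50 mm and 8.59 degrees, less where a joint would pass 70% of its speed; a pose out of reach is approached as far as the arm can. A call with a gripper value outside its range is refused whole. OPENING is the opening, from -1 (shut) to 1 (fully open), so that 0 is half open, set as the call begins (- or left out, the last holds). The fingers move at their own pace and stop on an object; the grip force is fixed at half the most. Time passes only in rows, so rows that repeat a pose let the fingers close. It gives the time, the measured TCP pose, the force, the opening and the grip force at its end, in the units of the state.
- get_obs(): the state, without advancing time (a new reading comes with each control period).
- capture(name): name is "scene" or "top" or "wrist"; returns a dict with "color" (420x560x3 uint8, red, green, blue), "fx", "fy", "cx", "cy" (pixels), "k1" (the pictures are not rectified: a ray, as slopes to the right and down, at radius r is drawn at 1 + k1 r^2 times it, then the intrinsics apply), "position" and "rotation" of the camera in the world. Camera axes: x right, y up, looking along -z (the intrinsics and any distortion apply to the point x, -y, -z); pixel columns grow to the right and rows downward; lengths in m; the calibration is good to about 2 mm. A picture is of the moment at which its call begins. There is no depth.
- finish_job(): hands the job in; it is judged then, once.
Trained networks look in the newest picture that a camera, given by its name, has taken for a name from the list of things; names that differ only in an ending like _2 or _b are one class to them, and where a whole thing is asked for, a point or a joint stands for the part that bears it (a point fixed in the world has none). Each returns a list of dicts, best first, with "conf" (0 to 1); they miss things now and then, are a little off and sometimes report something else, mostly with a low value. They report only what shows in the picture. A call takes as long as a camera call. They do not tell look-alikes from the thing itself.
- silhouettes(camera, label): "mask" (420x560 bool, what is visible of it) and "centre" ([column, row] in pixels, amid what is visible of it).
- tip_of(camera, label): "centre" ([column, row] in pixels: a listed point, or the origin of a listed thing).
The state is a dict: "time": time; "joints": joint angles; "qvel": joint speeds; "tau": joint torques, N m; "ee_pos": TCP position; "tool_rot": TCP orientation; "contact_force": force on the tool from outside, world axes, zero at the start; "torque": the same for the moment, N m; "opening": finger opening in m; "grip_force": force on a finger pad.
Only numpy, scipy, OpenCV 4.12 (cv2) and the standard library are available. Lean on these libraries where they do the work, as an engineer would, in place of code of your own. Each camera call takes 0.05 s, during which the arm holds its last target. There are 200 camera calls.

## Task

Press a fingertip lightly on the rubber-faced brass disc and turn it on its spindle until its flat edge lies fully against the sprung alignment bar, then swing the keeper by its red knob fully over the disc. The facing dents easily, so never bear on it with more than about 18 N; leave the other things on the bench where they are.

Things in the scene. Friction and masses are not known exactly. Their poses are not given: they have to be found in the camera images.
- fixture: blue clocking fixture on four levelling feet that hold it 4 to 16 mm over the bench, fixed; origin under the spindle axis, at the underside of its 14 mm base plate (x -75 to 137, y -72 to 113 mm); +x points to the alignment bar, +y to the keeper's pivot, z up. All heights given below are over this underside. Grey spring housing at x 96 to 132, y -60 to 60 mm, 44 mm high
- spindle_top (a point): top of the fixed steel spindle, 23 mm diameter, height 31 mm; it stands in the middle of a slick white bed plate, 100 mm diameter, top at 20 mm, which is sprung: it carries the disc at its upper stop, starts to sink at about 2 N and sinks 1 mm for each further 7 N, at most 2.5 mm, then it is solid
- disc: loose brass disc with a thin black grippy rubber facing, 130 mm diameter (facing 118 mm), 8 mm thick, 0.22 kg, 25 mm bore loose over the spindle; origin at the centre of its underside, top face at 28 mm. +x points from the centre to the middle of its one flat; with the flat on the bar it points along the fixture's +x. A press under 7 N may slip, 8 to 14 N turns it
- disc_flat (a point): middle of the disc's flat edge, at half thickness; the flat is 78 mm long and 52 mm from the disc's centre
- bar_face (a point): middle of the face of the dark steel alignment bar, height 24 mm; bar 90 mm long (fixture y), 14 mm thick, top at 36 mm. Springs press it towards the fixture's -x on the disc's edge, about 8 N at the flat, 11 N at the round rim: turning the disc takes about 3 to 6 N at 42 mm from its centre, and the bar drops in 13 mm on the flat
- bar (a joint): travel of the alignment bar in m: 0 run right out towards the spindle, about 0.001 to 0.003 when it lies on the flat, about 0.014 to 0.015 on the round rim, 0.022 pushed fully back
- keeper_knob (a point): middle of the upright red round knob on the keeper arm, 12 mm diameter, 26 mm tall (heights 38 to 64 mm), this point at 51 mm and 35 mm from the keeper's hinge axis. The steel arm is 60 mm long, 16 mm wide, at 32 to 38 mm, and passes over the disc without touching it
- keeper_hinge (a point): upright hinge axis of the keeper, at x 30, y 95 mm in the fixture frame, this point at height 35 mm
- keeper (a joint): angle of the keeper in rad, counter-clockwise from above: 0 open (arm points to the fixture's -x), 1.57 fully closed against its stop (arm points to the fixture's -y, over the disc); stays where it is left, light friction (about 1 N at the knob)
- threadlock: bystander: small red bottle with black cap, 29 x 28 x 71 mm, origin under its centre
- oil_bottle: bystander: small white bottle with red cap, 43 x 42 x 116 mm, origin under its centre
- caliper: bystander: steel caliper lying flat, 70 x 205 x 11 mm, origin under its middle
Things that resemble listed ones, but are neither listed nor needed, are in the scene too. Leave any blue or turquoise look-alike of the disc alone.

How it is judged:
By the outcome, as a careful person would: the job done as asked, in the order asked, and still so for the second after the job is handed in, with the robot touching nothing.
It also fails if it takes over 72 s, if anything falls off the work surface, if the arm or the gripper's body presses on something with over 40 N, if the wrist force passes 120 N, or if a joint passes its speed limit or range.

## Working session

There is one attempt and no reset: what is moved stays moved. The work goes in short steps, Python scripts to look and compute and a shell command to move; the robot and the scene stay as the last step left them, time stands still between calls to the robot, and variables do not carry over. Pictures are saved under pics/ and viewed, at most 10 in all, crops included, and the job is handed in when it is done.

```bash
mkdir -p pics
cat > h.py <<'E'
import numpy as np, cv2
from bench import *
from scipy.spatial.transform import Rotation as R
def rotm(c):
    r=np.array(c["rotation"],float)
    return r if r.shape==(3,3) else R.from_quat(np.r_[r[1:],r[0]]).as_matrix()
def ray(c,px):
    d=np.array([(px[0]-c["cx"])/c["fx"],(px[1]-c["cy"])/c["fy"]]); u=d.copy()
    for _ in range(30): u=d/(1+c["k1"]*(u@u))
    v=rotm(c)@np.array([u[0],-u[1],-1]); return np.array(c["position"]),v
def atz(c,px,z):
    p,v=ray(c,px); return p+v*(z-p[2])/v[2]
def proj(c,P):
    q=rotm(c).T@(np.array(P)-np.array(c["position"])); u=np.array([q[0],-q[1]])/-q[2]
    u=u*(1+c["k1"]*(u@u)); return np.array([c["cx"]+c["fx"]*u[0],c["cy"]+c["fy"]*u[1]])
def tri(obs):
    A=np.zeros((3,3));b=np.zeros(3)
    for c,px in obs:
        p,v=ray(c,px);v=v/np.linalg.norm(v);M=np.eye(3)-np.outer(v,v);A+=M;b+=M@p
    return np.linalg.solve(A,b)
def save(c,n): cv2.imwrite("pics/"+n,cv2.cvtColor(c["color"],cv2.COLOR_RGB2BGR))
E
cat > look.py <<'E'
from h import *
np.set_printoptions(precision=4,suppress=True)
o=get_obs();print(o)
cs={}
for n in ["scene","top"]:
    c=cs[n]=capture(n);save(c,n+"0.png");print(n,c["position"],c["fx"],c["k1"])
    for l in ["spindle_top","disc","disc_flat","bar_face","keeper_knob","keeper_hinge","threadlock","oil_bottle","caliper","fixture"]:
        print(l,[(np.round(d["centre"]).tolist(),round(d["conf"],2)) for d in tip_of(n,l)[:4]])
im=np.hstack([cs["scene"]["color"],cs["top"]["color"]])
E
python3 look.py
```

```text
{'time': 0.0, 'joints': array([ 1.144 ,  0.4684, -0.0116,  1.6036,  0.006 ,  1.0714, -0.0563]), 'qvel': array([ 0.0019, -0.    , -0.001 ,  0.0024, -0.0005,  0.0003,  0.0001]), 'tau': array([  0.0005, -52.0586,  -0.0124, -24.3752,  -0.0567,   0.0173,
         0.0002]), 'ee_pos': array([ 0.2431, -0.6022,  0.2136]), 'tool_rot': array([-0.0009,  0.9816,  0.1907, -0.0002]), 'contact_force': array([ 0.1681, -0.3142, -0.0647]), 'torque': array([-0.0389,  0.0096, -0.0282]), 'grip_force': 0.0, 'opening': 0.09233336213329933}
scene [-0.2985 -0.5372  0.7674] 442.6193772853643 -0.08680596709445641
spindle_top [([266.0, 217.0], 0.68)]
disc [([261.0, 222.0], 0.95)]
disc_flat [([264.0, 231.0], 0.88), ([202.0, 222.0], 0.49), ([142.0, 211.0], 0.4), ([260.0, 221.0], 0.39)]
bar_face [([274.0, 211.0], 0.63)]
keeper_knob [([241.0, 202.0], 0.6), ([262.0, 226.0], 0.48)]
keeper_hinge [([247.0, 202.0], 0.4)]
threadlock [([348.0, 312.0], 0.69), ([242.0, 204.0], 0.47)]
oil_bottle [([344.0, 234.0], 0.82)]
caliper [([382.0, 338.0], 0.85)]
fixture [([265.0, 228.0], 0.79), ([348.0, 313.0], 0.46)]
top [0.4485 0.1843 1.2123] 393.6938879649812 -0.0700496152336062
spindle_top [([246.0, 211.0], 0.69)]
disc [([248.0, 210.0], 0.91), ([121.0, 253.0], 0.84), ([176.0, 244.0], 0.66)]
disc_flat [([125.0, 274.0], 0.97), ([191.0, 246.0], 0.89), ([262.0, 222.0], 0.67)]
bar_face [([245.0, 190.0], 0.66)]
keeper_knob [([215.0, 210.0], 0.61), ([417.0, 268.0], 0.42)]
keeper_hinge [([216.0, 199.0], 0.7)]
threadlock [([381.0, 253.0], 0.66)]
oil_bottle [([314.0, 158.0], 0.83)]
caliper [([416.0, 269.0], 0.73)]
fixture [([245.0, 214.0], 0.92)]
```

View pics/scene0.png

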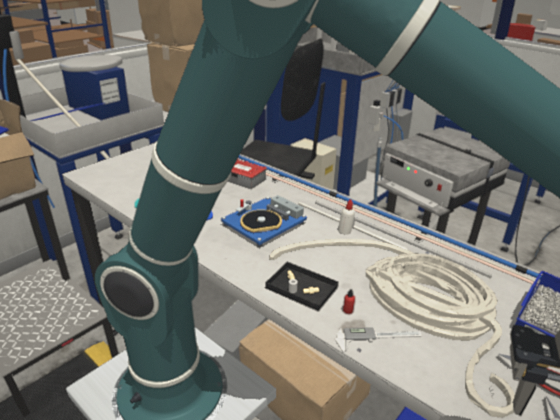

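View pics/top0.png

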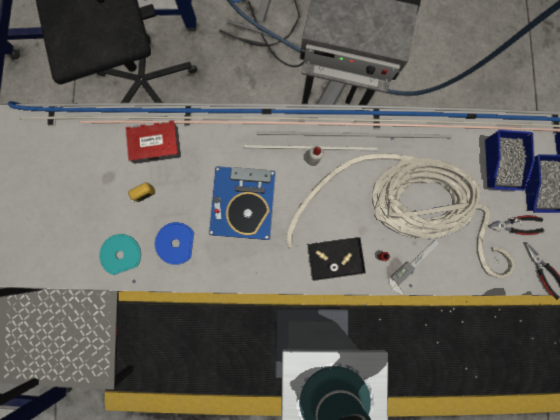

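Run:
```python
from h import *
np.set_printoptions(precision=4,suppress=True)
s=capture("scene");t=capture("top")
for l,a,b in [("spindle",(266,217),(246,211)),("disc",(261,222),(248,210)),("flat",(264,231),(262,222)),("bar",(274,211),(245,190)),("knob",(241,202),(215,210)),("hinge",(247,202),(216,199)),("fix",(265,228),(245,214))]:
    print(l,tri([(s,a),(t,b)]),atz(t,b,0.04))
w=cv2.resize(t["color"][150:280,80:280],None,fx=4,fy=4,interpolation=cv2.INTER_CUBIC)
cv2.imwrite("pics/topcrop.png",w[:,:,::-1])
```

```text
spindle [0.5724 0.2692 0.047 ] [0.5679 0.2754 0.04  ]
disc [0.5697 0.2728 0.0285] [0.571  0.2694 0.04  ]
flat [0.5346 0.2289 0.0307] [0.5356 0.2268 0.04  ]
bar [0.6321 0.2793 0.0391] [0.6314 0.2798 0.04  ]
knob [0.567 0.364 0.067] [0.5695 0.3685 0.04  ]
hinge [0.5997 0.366  0.0528] [0.6028 0.3665 0.04  ]
fix [0.5689 0.2735 0.0059] [0.5588 0.2782 0.04  ]
```

View pics/topcrop.png

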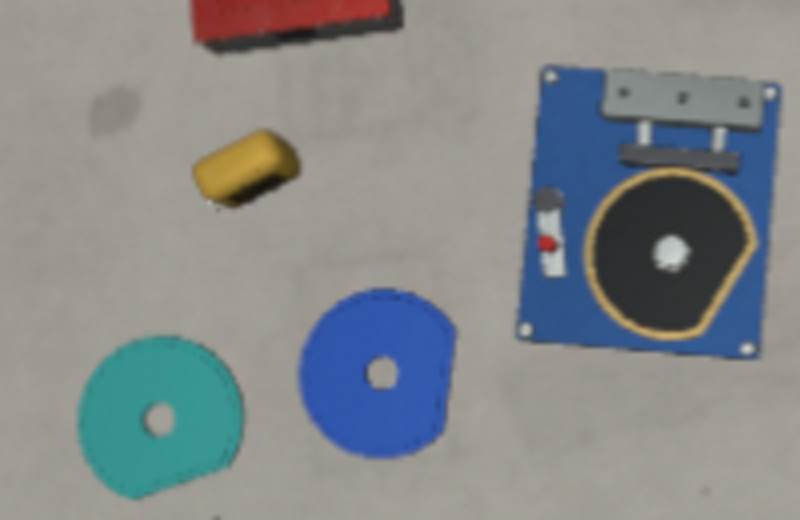

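Top view: the black-faced brass disc sits in the blue fixture at (248,210), its flat facing lower right. The candidates for the disc are:
- the black-faced disc at (248,210)
- a plain blue disc at (176,244)
- a turquoise disc at (121,253)

I choose the black one. The crop confirms the rubber facing, the spindle, the bar at (250,190) and the red knob at (216,211). Next I move above it with the fingers shut.

```bash
python3 -m creep '{"translation":[[10,-11,-5],[31,-34,-15],[63,-69,-30],[94,-103,-40],[126,-137,-50],[157,-172,-60],[189,-206,-70],[220,-240,-80],[252,-274,-86],[283,-309,-86],[315,-343,-86],[346,-377,-86],[378,-412,-86],[409,-446,-86],[440,-480,-86],[472,-515,-86],[503,-549,-86],[535,-583,-86],[566,-617,-86],[590,-643,-86]],"turn":[[0,0,0],[0,0,0],[0,0,-0.05],[0,0,-0.1],[0,0,-0.15],[0,0,-0.2],[0,0,-0.25],[0,0,-0.3],[0,0,-0.35],[0,0,-0.4],[0,0,-0.45],[0,0,-0.5],[0,0,-0.55],[0,0,-0.6],[0,0,-0.63],[0,0,-0.63],[0,0,-0.63],[0,0,-0.63],[0,0,-0.63],[0,0,-0.63]]}' -1
cat > fit.py <<'E'
from h import *
import sys
np.set_printoptions(precision=4,suppress=True)
from scipy.optimize import least_squares
FP={"spindle_top":(0,0,.031),"keeper_hinge":(.03,.095,.035),"fixture":(0,0,0)}
obs=[]
for n in ["scene","top","wrist"]:
    c=capture(n);save(c,n+sys.argv[1]+".png")
    for l in ["spindle_top","keeper_hinge","fixture","keeper_knob","disc","disc_flat","bar_face"]:
        r=[d for d in tip_of(n,l) if np.linalg.norm(atz(c,d["centre"],.04)[:2]-[.57,.275])<.16]
        if r:
            r=r[0];print(n,l,np.round(r["centre"],1),round(r["conf"],2),atz(c,r["centre"],.045)[:2]); obs.append((n,l,c,np.array(r["centre"]),r["conf"]))
def W(p,q):
    a=p[3];return np.array([p[0]+np.cos(a)*q[0]-np.sin(a)*q[1],p[1]+np.sin(a)*q[0]+np.cos(a)*q[1],p[2]+q[2]])
def res(p):
    e=[]
    for n,l,c,px,cf in obs:
        if l in FP: q=FP[l]
        elif l=="disc": q=(0,0,.02)
        elif l=="bar_face": q=(.052+p[4],0,.024)
        elif l=="disc_flat": q=(.052*np.cos(p[5]),.052*np.sin(p[5]),.024)
        elif l=="keeper_knob": q=(.03-.035*np.cos(p[6]),.095-.035*np.sin(p[6]),.051)
        w=W(p,q); d=np.linalg.norm(w-np.array(c["position"]))
        e+=list((proj(c,w)-px)*d/c["fx"]*1000)
    return e+[(p[2]-.010)*1000/4,(p[3]+.087)*20]
s=least_squares(res,[.57,.272,.01,-.087,.012,float(sys.argv[2]),float(sys.argv[3])],loss="soft_l1",f_scale=2)
print("fix x y z yaw, bar, discang, keeper",s.x); r=np.array(s.fun[:-2]).reshape(-1,2)
for o,e in zip(obs,r): print(o[0],o[1],e.round(1))
o=get_obs();print(o["time"],o["ee_pos"],o["tool_rot"],o["contact_force"])
E
python3 fit.py 1 -2.0 0
```

```text
time: 3.2
ee_pos: [0.549, 0.2179, 0.3009]
tool_rot: [-0.0, 0.874, 0.487, 0.0]
contact_force: [0.7, 0.2, 0.2]
opening: 0.0003
grip_force: 0.0
scene spindle_top [264.  216.4] 0.84 [0.5786 0.273 ]
scene keeper_hinge [239.5 206.1] 0.65 [0.5718 0.3761]
scene fixture [264.1 224.7] 0.61 [0.5428 0.2395]
scene keeper_knob [240.5 202.7] 0.39 [0.59   0.3898]
scene disc [259.6 221.9] 0.81 [0.5453 0.2607]
scene disc_flat [265.6 229.2] 0.66 [0.5273 0.219 ]
scene bar_face [272.9 212.3] 0.43 [0.6166 0.2694]
top spindle_top [217.3 199.2] 0.61 [0.6016 0.3618]
top keeper_hinge [218.2 201.6] 0.45 [0.5944 0.3589]
top keeper_knob [215.1 210.1] 0.68 [0.5687 0.3674]
top disc_flat [261.6 224.9] 0.75 [0.5265 0.2277]
wrist spindle_top [266.4 133.2] 0.85 [0.5622 0.2707]
wrist keeper_hinge [249.8  49.4] 0.86 [0.5977 0.3621]
wrist fixture [269.5 133.7] 0.59 [0.5651 0.2682]
wrist keeper_knob [224.2  63.7] 0.69 [0.5636 0.3649]
wrist disc [265.  135.1] 0.67 [0.5595 0.2697]
wrist disc_flat [270.9 173.7] 0.58 [0.5402 0.2259]
wrist bar_face [314.1 107.5] 0.63 [0.6271 0.266 ]
fix x y z yaw, bar, discang, keeper [ 0.5642  0.269   0.0158 -0.0367  0.0105 -2.1442  0.0673]
scene spindle_top [-6.9  5.3]
scene keeper_hinge [ 27.6 -10. ]
scene fixture [-7.2  5.6]
scene keeper_knob [-0.4  0.2]
scene disc [ 6.9 -2.5]
scene disc_flat [-0.7 -1.2]
scene bar_face [8.5 1.6]
top spindle_top [91.3 38.3]
top keeper_hinge [-4.7 -4. ]
top keeper_knob [2.1 3.9]
top disc_flat [ 1.6 -7.4]
wrist spindle_top [2.5 0.5]
wrist keeper_hinge [-1.1 -2. ]
wrist fixture [-0.1 -1.3]
wrist keeper_knob [-2.9 -0.2]
wrist disc [ 4.8 -2.3]
wrist disc_flat [-5.1  1.8]
wrist bar_face [-1.3 -0.2]
4.4 [0.5497 0.2144 0.3005] [ 0.      0.8743  0.4855 -0.0001] [ 0.4427  0.2163 -0.0407]
```

View pics/wrist1.png

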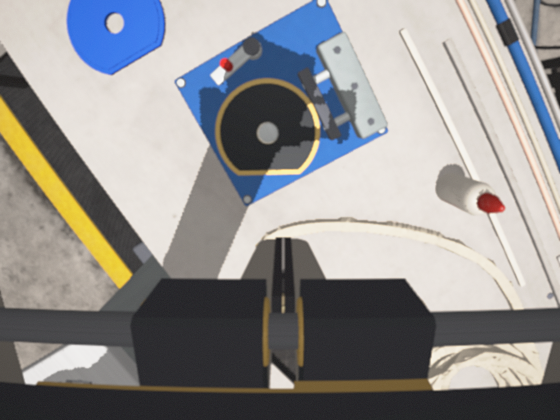

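Wrist view: the fixture is fully in sight, with the spindle at (267,133), the knob at (226,65) and the plate corners near (178,81), (247,204) and (386,131). The disc's flat faces down, at about (270,173). I'll fit the pose to the plate's corners.

```bash
cat > fit2.py <<'E'
from h import *
from scipy.optimize import least_squares
np.set_printoptions(precision=4,suppress=True)
c=capture("wrist"); im=c["color"]; hsv=cv2.cvtColor(im,cv2.COLOR_RGB2HSV)
m=((hsv[...,0]>100)&(hsv[...,0]<120)&(hsv[...,1]>140)&(hsv[...,2]>40)).astype(np.uint8)
m=cv2.morphologyEx(m,cv2.MORPH_OPEN,np.ones((3,3)))
m[:,:172]=0;m[215:]=0;m[:,395:]=0
n,l,st,_=cv2.connectedComponentsWithStats(m);k=1+np.argmax(st[1:,4]);print(st[k])
h=cv2.convexHull(np.argwhere(l==k)[:,::-1].astype(np.int32));a=cv2.approxPolyDP(h,4,True)[:,0];print(a.tolist())
# bright spindle top centroid
g=cv2.cvtColor(im,cv2.COLOR_RGB2GRAY);w=g[115:152,248:286]>110
n2,l2,s2,ce=cv2.connectedComponentsWithStats(w.astype(np.uint8));k2=1+np.argmax(s2[1:,4]);sp=ce[k2]+[248,115];print("spindle",sp,s2[k2])
pick=lambda t:a[np.argmin(np.linalg.norm(a-np.array(t),axis=1))]
P=[((-.075,-.072,.014),pick((247,204))),((.137,-.072,.014),pick((386,131))),((-.075,.113,.014),pick((178,81))),((0,0,.031),sp)]
kn=[d for d in tip_of("wrist","keeper_hinge")][0]["centre"];P.append(((.03,.095,.035),kn))
def W(p,q):
    t=p[3];return np.array([p[0]+np.cos(t)*q[0]-np.sin(t)*q[1],p[1]+np.sin(t)*q[0]+np.cos(t)*q[1],p[2]+q[2]])
f=lambda p:np.concatenate([proj(c,W(p,q))-x for q,x in P]+[[(p[2]-.01)*200]])
s=least_squares(f,[.564,.269,.01,-.08]);print(s.x,s.fun.round(1))
# disc flat angle from brass/black mask
for z in(.004,.016):
    q=least_squares(lambda p:f([p[0],p[1],z,p[3]]),s.x);print(z,q.x,q.cost)
p=s.x
print("flat px for angles",[(d,proj(c,W(p,(.052*np.cos(np.radians(d)),.052*np.sin(np.radians(d)),.028))).round()) for d in range(-130,-90,10)])
v=im.copy()
for q in [(0,0,.031),(.03,.095,.035),(-.005,.095,.064),(-.075,-.072,.014),(.137,-.072,.014),(-.075,.113,.014),(.096,-.06,.044),(.096,.06,.044),(.132,-.06,.044)]: cv2.circle(v,tuple(int(x) for x in proj(c,W(p,q)).round()),2,(255,0,255),-1)
for R_ in (.065,.059):
  for t in np.arange(0,6.28,.3): cv2.circle(v,tuple(int(x) for x in proj(c,W(p,(R_*np.cos(t),R_*np.sin(t),.028))).round()),1,(0,255,0),-1)
cv2.imwrite("pics/fit2.png",cv2.resize(v[0:220,160:400],None,fx=2.7,fy=2.7)[:,:,::-1])
E
python3 fit2.py
```

```text
[ 181    2  160  146 6757]
[[329, 6], [340, 31], [322, 70], [213, 147], [181, 91], [184, 76], [312, 2]]
spindle [267.2429 132.8785] [  9   7  21  22 354]
[ 0.5557  0.3249 -0.1467  0.0124] [ 25.4  16.7  20.1  26.3  -7.4  -4.5 -17.1 -29.1 -18.8  -5.8 -31.3]
0.004 [ 0.5614  0.3057 -0.1407  0.0103] 4299.649212076523
0.016 [ 0.5618  0.3041 -0.0659  0.0099] 4717.939383620904
flat px for angles [(-130, array([247., 135.])), (-120, array([252., 136.])), (-110, array([258., 135.])), (-100, array([263., 133.]))]
```

View pics/fit2.png

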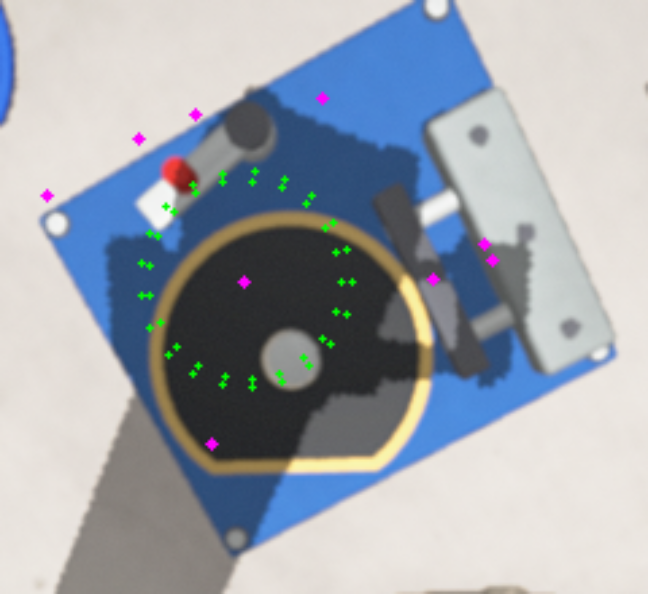

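```bash
cat > fit3.py <<'E'
from h import *
from scipy.optimize import least_squares
np.set_printoptions(precision=4,suppress=True)
c=capture("wrist")
P=[((-75,-72,14),(42,218)) ,((0,0,31),(291,359)),((96,60,44),(427,124)),((132,60,44),(498,87)),((132,-60,44),(613,349)),((96,-60,44),(547,374))]
P[0]=((-75,113,14),(42,218))
P+=[((-75,-72,14),(234,556)),((137,-72,14),(615,353))]
px=lambda u:np.array([160+(u[0]+.5)/2.7-.5,(u[1]+.5)/2.7-.5])
P=[(np.array(q)/1000.,px(u)) for q,u in P]
def W(p,q):
    t=p[3];return np.array([p[0]+np.cos(t)*q[0]-np.sin(t)*q[1],p[1]+np.sin(t)*q[0]+np.cos(t)*q[1],p[2]+q[2]])
f=lambda p:np.concatenate([proj(c,W(p,q))-x for q,x in P]+[[(p[2]-.01)*100]])
s=least_squares(f,[.564,.269,.01,-.08],loss="soft_l1");p=s.x;print(p,f(p).round(1))
e=[atz(c,px(u),p[2]+.028)[:2] for u in [(211,470),(380,470)]];m=(e[0]+e[1])/2-p[:2]
print("flat len",np.linalg.norm(e[1]-e[0]),"dist",np.linalg.norm(m),"ang",np.degrees(np.arctan2(m[1],m[0])), "by edge", np.degrees(np.arctan2(*(e[1]-e[0])[::-1]))-90)
k=atz(c,px((176,170)),p[2]+.064);h=W(p,(.03,.095,.035));print("knob",k,"pred",W(p,(-.005,.095,.064)),"hinge",h,"closed",W(p,(.03,.06,.05)), np.linalg.norm(k-h))
o=get_obs();print(o["time"],o["ee_pos"],o["tool_rot"],o["joints"])
E
python3 fit3.py
```

```text
[ 0.5648  0.2707  0.0021 -0.0696] [-0.3  0.   1.3 -0.7 -1.3  1.   0.2 -0.4  0.8 -3.7 -1.4  0.9 -0.2 -0.2
  0.4  1.1 -0.8]
flat len 0.080948587002853 dist 0.05312698026119828 ang -122.1585179719736 by edge -122.00921778607952
knob [0.5659 0.3611 0.0661] pred [0.5664 0.3658 0.0661] hinge [0.6013 0.3634 0.0371] closed [0.5989 0.3285 0.0521] 0.04581304700551673
4.55 [0.5497 0.2144 0.3005] [-0.      0.8743  0.4855 -0.    ] [ 0.074   0.3735 -0.6539  1.6224  0.238   1.2268 -1.1844]
```

```bash
python3 -m creep '{"translation":[[-5,0,15],[-10,0,45],[-15,0,80],[-20,0,115],[-20,0,135],[-20,0,140],[-20,0,140]],"turn":[[0,0,0],[0,0,0],[0,0,0],[0,0,0],[0,0,0],[0,0,0],[0,0,0]]}'
python3 - <<'E'
from h import *
c=capture("wrist");print(c["position"])
for l in ["spindle_top","keeper_hinge","keeper_knob"]:
    print(l,[(np.round(d["centre"],1).tolist(),round(d["conf"],2)) for d in tip_of("wrist",l)[:2]])
im=c["color"].copy()
cv2.imwrite("pics/w3.png",cv2.resize(im[:300],(800,429),interpolation=cv2.INTER_CUBIC)[:,:,::-1])
E
```

```text
time: 5.25
ee_pos: [0.539, 0.1976, 0.1603]
tool_rot: [-0.0, 0.874, 0.486, -0.0]
contact_force: [0.3, -0.0, 0.5]
opening: 0.0006
grip_force: 0.0
[0.57631195 0.25584522 0.32939141]
spindle_top [([259.3, 112.6], 0.92)]
keeper_hinge []
keeper_knob [([194.5, 4.8], 0.69)]
```

View pics/w3.png

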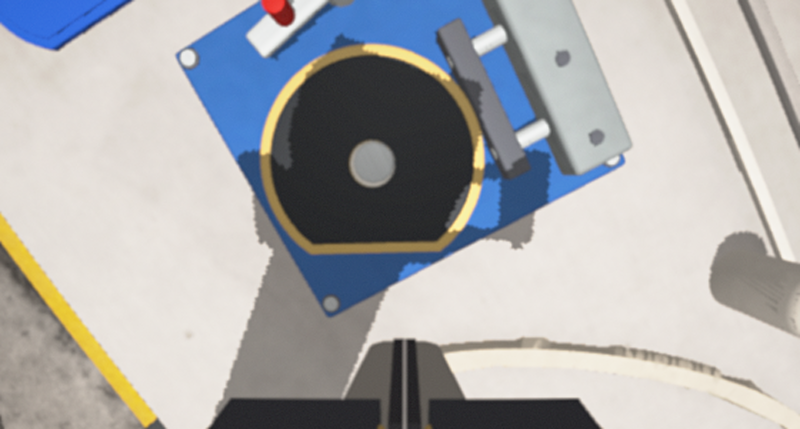

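Close view: the spindle is at crop (372,163), the disc spans crop columns 261–486, and the flat runs from (313,252) to (438,248). I'll refit, including the height.

```bash
cat > fit4.py <<'E'
from h import *
from scipy.optimize import least_squares
np.set_printoptions(precision=4,suppress=True)
c=capture("wrist"); e=np.array(get_obs()["ee_pos"])
c1=dict(c);c1["position"]=np.array(c["position"])+np.array([0.5497,0.2144,0.3005])-e
a=lambda u:np.array([160+(u[0]+.5)/2.7-.5,(u[1]+.5)/2.7-.5]); b=lambda u:(np.array(u)+.5)/1.4286-.5
P=[(c1,q,a(u)) for q,u in [((-75,113,14),(42,218)),((0,0,31),(291,359)),((96,60,44),(427,124)),((132,60,44),(498,87)),((96,-60,44),(547,374)),((-75,-72,14),(234,556)),((137,-72,14),(615,353))]]
P+=[(c,q,b(u)) for q,u in [((-75,113,14),(177,54)),((0,0,31),(372,163)),((96,-60,44),(570,173)),((132,-60,44),(631,148)),((-75,-72,14),(330,317))]]
def W(p,q):
    q=np.array(q)/1000;t=p[3];return np.array([p[0]+np.cos(t)*q[0]-np.sin(t)*q[1],p[1]+np.sin(t)*q[0]+np.cos(t)*q[1],p[2]+q[2]])
f=lambda p:np.concatenate([proj(k,W(p,q))-x for k,q,x in P])
s=least_squares(f,[.564,.269,.01,-.08],loss="soft_l1");p=s.x;print(p,f(p).round(1))
for z in (.004,.008,.012): print(z,least_squares(lambda r:f([r[0],r[1],z,r[2]]),p[[0,1,3]],loss="soft_l1").cost)
E0=[atz(c,b(u),p[2]+.028)[:2] for u in [(312,253),(440,250)]];m=(E0[0]+E0[1])/2-p[:2]
print("flat len",np.linalg.norm(E0[1]-E0[0]),"dist",np.linalg.norm(m),"ang",np.degrees(np.arctan2(m[1],m[0])))
L=atz(c,b((261,155)),p[2]+.028)-atz(c,b((486,155)),p[2]+.028);print("diam",np.linalg.norm(L))
E
python3 fit4.py
```

```text
[ 0.5657  0.2712  0.005  -0.0676] [-1.  -0.2  1.2 -0.8 -1.2  0.2  0.4 -1.3 -0.9  0.7 -0.3  0.2  1.   0.7
  0.1  1.5  1.3 -0.7  1.4  2.5 -1.3 -0.8 -0.7 -0.6]
0.004 9.588226311311036
0.008 12.130664085002692
0.012 22.153111871812005
flat len 0.07883610506802667 dist 0.05330927709384124 ang -121.60414558174263
diam 0.1331216152936736
```

```bash
python3 -m creep '{"translation":[[10,-2,0],[35,-5,0],[65,-9,0],[95,-13,10],[112,-16,25],[118.6,-16.2,45],[118.6,-16.2,70],[118.6,-16.2,88],[118.6,-16.2,98],[118.6,-16.2,104],[118.6,-16.2,108],[118.6,-16.2,110],[118.6,-16.2,110],[118.6,-16.2,110]],"turn":[[0,0,0],[0,0,0],[0,0,0],[0,0,0],[0,0,0],[0,0,0],[0,0,0],[0,0,0],[0,0,0],[0,0,0],[0,0,0],[0,0,0],[0,0,0],[0,0,0]]}'
```

```text
time: 6.9
ee_pos: [0.5885, 0.3068, 0.0513]
tool_rot: [0.0, 0.874, 0.485, 0.001]
contact_force: [0.2, 0.8, 0.0]
opening: 0.0007
grip_force: 0.0
```

```bash
python3 -m creep '{"translation":[[0,0,2],[0,0,4],[0,0,6],[0,0,7],[0,0,7],[0,0,7]],"turn":[[0,0,0],[0,0,0],[0,0,0],[0,0,0],[0,0,0],[0,0,0]]}'
```

```text
time: 7.5
ee_pos: [0.5881, 0.3067, 0.0435]
tool_rot: [0.0, 0.874, 0.485, -0.0]
contact_force: [-0.3, 0.1, 0.7]
opening: 0.0004
grip_force: 0.0
```

```bash
python3 -m creep '{"translation":[[0,0,0.8],[0,0,1.5],[0,0,1.5]],"turn":[[0,0,0],[0,0,0],[0,0,0]]}'
```

```text
time: 7.8
ee_pos: [0.588, 0.3066, 0.0419]
tool_rot: [0.0, 0.874, 0.485, -0.0]
contact_force: [-0.4, 0.3, 0.3]
opening: 0.0001
grip_force: 0.0
```

```bash
python3 -m creep '{"translation":[[0,0,0.8],[0,0,1.5],[0,0,1.5]],"turn":[[0,0,0],[0,0,0],[0,0,0]]}'
```

```text
time: 8.1
ee_pos: [0.5882, 0.3067, 0.0412]
tool_rot: [0.0, 0.874, 0.485, 0.0]
contact_force: [-2.2, -1.9, 4.8]
opening: 0.0006
grip_force: 2.3
```

```bash
python3 -m creep '{"translation":[[0,0,0.3],[0,0,0.6],[0,0,0.6],[0,0,0.6]],"turn":[[0,0,0],[0,0,0],[0,0,0],[0,0,0]]}'
```

```text
time: 8.5
ee_pos: [0.5883, 0.3068, 0.0409]
tool_rot: [0.0, 0.874, 0.485, 0.0]
contact_force: [-2.3, -1.9, 6.0]
opening: 0.0007
grip_force: 3.5
```

```bash
python3 -m creep '{"translation":[[0,0,0.5],[0,0,1.0],[0,0,1.2],[0,0,1.2]],"turn":[[0,0,0],[0,0,0],[0,0,0],[0,0,0]]}'
```

```text
time: 8.9
ee_pos: [0.5883, 0.3068, 0.0404]
tool_rot: [0.0, 0.874, 0.485, 0.0]
contact_force: [-3.2, -2.4, 10.9]
opening: 0.0004
grip_force: 5.3
```

```bash
python3 -m creep '{"translation":[[-0.05,-2.1,0],[-0.2,-4.2,0],[-0.5,-6.3,0],[-0.8,-8.3,0],[-1.3,-10.4,0],[-1.9,-12.4,0],[-2.6,-14.4,0],[-3.3,-16.4,0]],"turn":[[0,0,-0.05],[0,0,-0.1],[0,0,-0.15],[0,0,-0.2],[0,0,-0.25],[0,0,-0.3],[0,0,-0.35],[0,0,-0.4]]}'
```

```text
time: 9.7
ee_pos: [0.5761, 0.3128, 0.0407]
tool_rot: [0.001, 0.76, 0.65, 0.003]
contact_force: [5.5, 0.3, 6.0]
opening: 0.0004
grip_force: 2.9
```

```bash
cat > see.py <<'E'
from h import *
import sys
np.set_printoptions(precision=4,suppress=True)
F=(.5657,.2712);z0=float(sys.argv[2]) if len(sys.argv)>2 else .012
for n in ["top","scene"]:
    c=capture(n);save(c,n+sys.argv[1]+".png")
    for d in tip_of(n,"disc_flat"):
        w=atz(c,d["centre"],z0+.024)[:2]-F
        if np.linalg.norm(w)<.1: print(n,round(d["conf"],2),"flat ang",np.degrees(np.arctan2(w[1],w[0])).round(1),"r",np.linalg.norm(w).round(4))
    for d in tip_of(n,"bar_face"):
        w=atz(c,d["centre"],z0+.024)[:2]-F
        if np.linalg.norm(w)<.12: print(n,round(d["conf"],2),"bar",w)
    u,v=proj(c,(*F,.04)).astype(int)
    k=cv2.resize(c["color"][v-50:v+50,u-60:u+60],(600,500),interpolation=cv2.INTER_CUBIC);cv2.imwrite(f"pics/{n}{sys.argv[1]}c.png",k[:,:,::-1])
o=get_obs();print(o["time"],o["ee_pos"],o["tool_rot"],o["contact_force"],o["joints"])
E
python3 see.py a
```

```text
top 0.58 flat ang 5.9 r 0.063
top 0.58 bar [0.0661 0.0008]
scene 0.58 flat ang -91.6 r 0.0402
scene 0.6 bar [ 0.0695 -0.0023]
10.0 [0.5756 0.313  0.0406] [0.0012 0.7606 0.6492 0.0029] [ 3.755  -0.4799  6.2684] [-0.1329  0.7763 -0.6018  1.6713  0.5515  0.8632 -1.1241]
```

```bash
python3 -m creep '{"translation":[[0,0,0.5],[0,0,1],[0,0,1],[-0.05,-2.1,1.0],[-0.2,-4.2,1.0],[-0.5,-6.3,1.0],[-0.8,-8.3,1.0],[-1.3,-10.4,1.0],[-1.9,-12.4,1.0]],"turn":[[0,0,0],[0,0,0],[0,0,0],[0,0,-0.05],[0,0,-0.1],[0,0,-0.15],[0,0,-0.2],[0,0,-0.25],[0,0,-0.3]]}'; python3 see.py b
```

```text
time: 10.9
ee_pos: [0.5636, 0.3148, 0.0404]
tool_rot: [0.001, 0.654, 0.756, 0.004]
contact_force: [4.4, 1.7, 7.9]
opening: 0.0007
grip_force: 3.8
top 0.6 bar [0.0664 0.0035]
scene 0.96 flat ang -86.0 r 0.044
scene 0.48 bar [ 0.064  -0.0002]
11.2 [0.5631 0.3148 0.0404] [0.001  0.6548 0.7558 0.004 ] [3.5719 2.7006 9.4045] [-0.0945  0.7861 -0.6709  1.6969  0.613   0.8704 -0.8842]
```

View pics/scenebc.png

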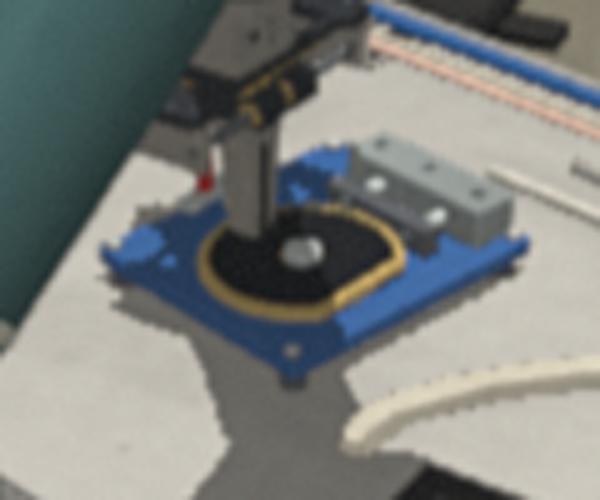

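The scene crop shows the disc turning with the finger: its flat now runs from (335,305) to (403,258), about -86°, and there is no slip. I'll continue the turn.

```bash
python3 -m creep '{"translation":[[-0.05,-2.1,0.2],[-0.2,-4.2,0.4],[-0.5,-6.3,0.4],[-0.8,-8.3,0.4],[-1.3,-10.4,0.4],[-1.9,-12.4,0.4],[-2.6,-14.4,0.4],[-3.3,-16.4,0.4],[-4.2,-18.3,0.4]],"turn":[[0,0,-0.05],[0,0,-0.1],[0,0,-0.15],[0,0,-0.2],[0,0,-0.25],[0,0,-0.3],[0,0,-0.35],[0,0,-0.4],[0,0,-0.45]]}'
```

```text
time: 12.1
ee_pos: [0.5447, 0.3106, 0.0403]
tool_rot: [0.001, 0.468, 0.884, 0.005]
contact_force: [1.2, 6.8, 9.3]
opening: 0.0005
grip_force: 4.2
```

```bash
python3 -m creep '{"translation":[[0.4,-2.1,0.1],[0.6,-4.2,0.2],[0.5,-6.4,0.2],[0.2,-8.5,0.2],[-0.3,-10.6,0.2],[-0.9,-12.7,0.2],[-1.6,-14.7,0.2],[-2.4,-16.7,0.2]],"turn":[[0,0,-0.05],[0,0,-0.1],[0,0,-0.15],[0,0,-0.2],[0,0,-0.25],[0,0,-0.3],[0,0,-0.35],[0,0,-0.4]]}'; python3 see.py d
```

```text
time: 12.9
ee_pos: [0.5304, 0.3001, 0.04]
tool_rot: [0.0, 0.283, 0.959, 0.005]
contact_force: [-1.9, 7.2, 9.9]
opening: 0.0006
grip_force: 5.1
top 0.72 flat ang -50.9 r 0.0493
top 0.55 bar [0.0707 0.003 ]
scene 0.85 flat ang -63.2 r 0.0598
scene 0.75 bar [ 0.0641 -0.0058]
scene 0.69 bar [ 0.045  -0.0145]
13.2 [0.5299 0.2997 0.0399] [0.0002 0.2838 0.9589 0.0044] [-2.696   5.5337 11.1942] [ 0.0408  0.8221 -0.86    1.7821  0.7756  0.9059 -0.1722]
```

Run:
```python
import cv2,numpy as np
a=cv2.imread("pics/topdc.png");b=cv2.imread("pics/scenedc.png")
cv2.imwrite("pics/d2.png",np.hstack([cv2.resize(a,(400,333)),cv2.resize(b,(400,333))]))
```

```text
(no output)
```

View pics/d2.png

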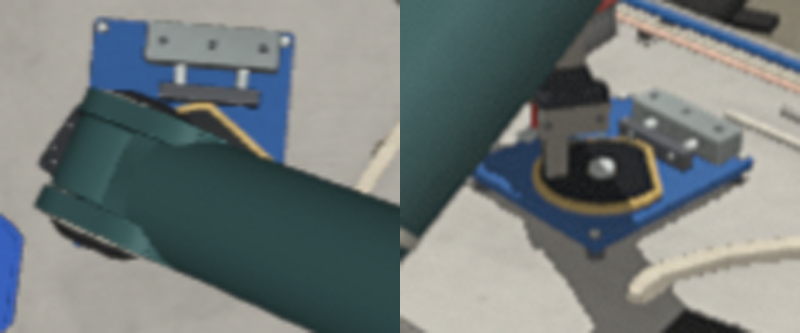

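The top crop (left half) shows the flat from (213,104) to (268,157), so it faces about -43°. About 39° remain.

```bash
python3 -m creep '{"translation":[[0.5,-2.2,0],[0.8,-4.5,0],[0.5,-6.7,0],[0.1,-8.9,0],[-0.4,-11.1,0],[-1,-13.3,0],[-1.7,-15.4,0],[-2.5,-17.5,0],[-3.5,-19.6,0]],"turn":[[0,0,-0.05],[0,0,-0.1],[0,0,-0.15],[0,0,-0.2],[0,0,-0.25],[0,0,-0.3],[0,0,-0.35],[0,0,-0.4],[0,0,-0.45]]}'; python3 see.py e
```

```text
time: 14.1
ee_pos: [0.5202, 0.2791, 0.0392]
tool_rot: [-0.001, 0.062, 0.998, 0.002]
contact_force: [-8.2, 0.2, 15.6]
opening: 0.0005
grip_force: 7.6
top 0.47 flat ang -25.4 r 0.0486
top 0.49 bar [0.0565 0.0096]
scene 0.95 flat ang -10.9 r 0.0381
scene 0.53 bar [ 0.0526 -0.0026]
14.4 [0.5202 0.2783 0.0391] [-0.0008  0.063   0.998   0.0008] [-7.117  -1.3017 16.7811] [ 0.1262  0.852  -0.9505  1.821   0.8552  0.9424  0.2314]
```

```bash
python3 -m creep '{"translation":[[0,0,-1],[0,0,-1.2]],"turn":[[0,0,0],[0,0,0]]}'
```

```text
time: 14.6
ee_pos: [0.5203, 0.2773, 0.0397]
tool_rot: [-0.001, 0.063, 0.998, 0.0]
contact_force: [-6.3, -1.3, 11.9]
opening: -0.0001
grip_force: 6.1
```

```bash
python3 -m creep '{"translation":[[0,-1.5,0],[-0.1,-3,-0.2],[-0.2,-3.5,-0.2],[-0.2,-3.5,-0.2]],"turn":[[0,0,-0.03],[0,0,-0.06],[0,0,-0.07],[0,0,-0.07]]}'; python3 see.py f
```

```text
time: 15.0
ee_pos: [0.5204, 0.2754, 0.04]
tool_rot: [-0.001, 0.028, 1.0, 0.002]
contact_force: [-5.3, 1.7, 10.2]
opening: 0.0009
grip_force: 5.0
top 0.63 flat ang -5.1 r 0.042
top 0.69 bar [0.0535 0.0077]
scene 0.58 flat ang 6.0 r 0.0506
scene 0.66 bar [ 0.0572 -0.0067]
15.3 [0.5204 0.2754 0.04  ] [-0.0005  0.0281  0.9996  0.0017] [-5.6196  2.4965 10.5663] [ 0.141   0.857  -0.9652  1.8244  0.866   0.9482  0.298 ]
```

Run:
```python
import cv2,numpy as np
a=cv2.imread("pics/topfc.png");b=cv2.imread("pics/scenefc.png")
cv2.imwrite("pics/f2.png",np.hstack([cv2.resize(a[:330,150:470],(400,412)),cv2.resize(b[100:400,150:540],(400,308)) if 0 else cv2.resize(b[80:390,180:480],(400,412))]))
```

```text
(no output)
```

View pics/f2.png

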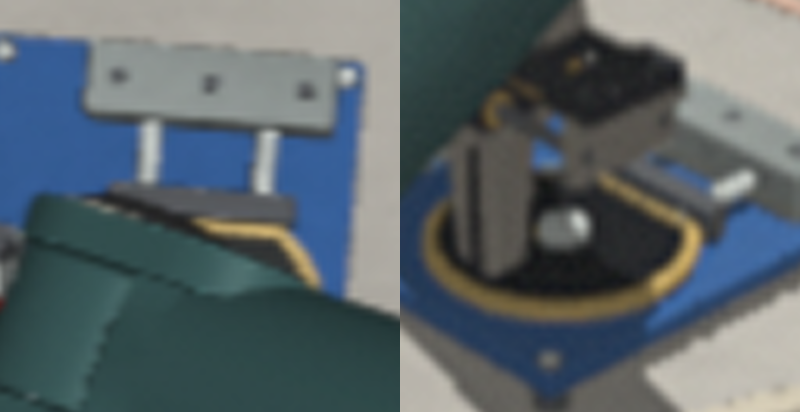

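The bar has dropped in on the flat: in the left half, the flat from (195,222) to (275,232) is nearly parallel to the bar. I'll lift off and look from above.

```bash
python3 -m creep '{"translation":[[0,0,-2],[0,0,-6],[0,0,-20],[0,0,-45],[0,0,-80],[-25,4,-115],[-60,8,-150],[-95,13,-175],[-125,16,-180],[-139,18,-180],[-139,18,-180],[-139,18,-180]],"turn":[[0,0,0],[0,0,0],[0,0,0],[0,0,0],[0,0,0],[0,0,0],[0,0,0],[0,0,0],[0,0,0],[0,0,0],[0,0,0],[0,0,0]]}' -0.5
python3 - <<'E'
from h import *
np.set_printoptions(precision=4,suppress=True)
c=capture("wrist");save(c,"wg.png");print(c["position"])
for l in ["spindle_top","keeper_hinge","keeper_knob","bar_face","disc_flat"]:
    print(l,[(np.round(d["centre"],1).tolist(),round(d["conf"],2)) for d in tip_of("wrist",l)[:2]])
cv2.imwrite("pics/wgc.png",cv2.resize(c["color"][0:280],(800,400),interpolation=cv2.INTER_CUBIC)[:,:,::-1])
E
```

```text
time: 16.5
ee_pos: [0.6608, 0.2826, 0.2185]
tool_rot: [-0.001, 0.029, 1.0, -0.0]
contact_force: [-0.9, 0.0, -0.6]
opening: 0.0229
grip_force: 0.0
[0.5928 0.2863 0.3877]
spindle_top [([264.7, 91.6], 0.76)]
keeper_hinge [([363.0, 128.0], 0.74)]
keeper_knob [([358.6, 86.9], 0.73)]
bar_face [([263.5, 143.3], 0.59)]
disc_flat [([263.1, 145.1], 0.59)]
```

View pics/wgc.png

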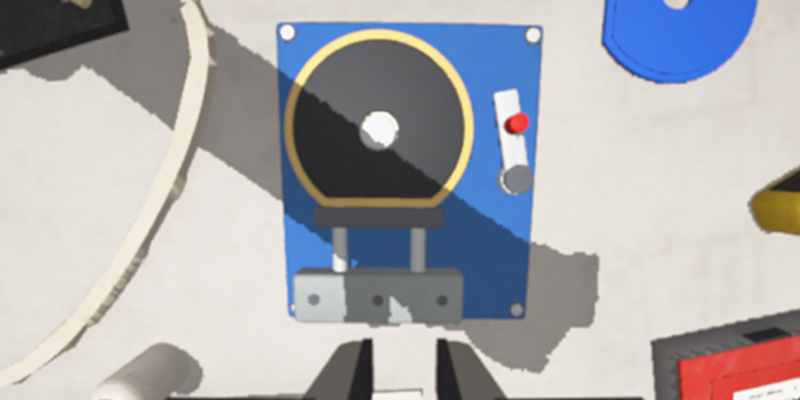

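The wrist crop shows the flat tight on the bar from (322,203) to (438,203) and parallel to it. The knob is at crop (517,123) and the hinge at (516,179). I'll check this numerically and locate the knob.

```bash
cat > chk.py <<'E'
from h import *
from scipy.optimize import least_squares
np.set_printoptions(precision=4,suppress=True)
c=capture("wrist");im=c["color"].astype(int)
br=(im[...,0]-im[...,2]>45)
X=[];a=[];b=[]
for x in range(238,296,2):
    col=br[125:152,x];r=np.flatnonzero(col)
    if len(r): X.append(x);a.append(r[0]+125);b.append(r[-1]+125)
pa=np.polyfit(X,a,1);pb=np.polyfit(X,b,1);print("inner slope deg",np.degrees(np.arctan(pa[0])),"outer",np.degrees(np.arctan(pb[0])),"thick",list(np.array(b)-a))
B=lambda u:(np.array(u)+.5)/1.4286-.5
P=[(q,B(u)) for q,u in [((-75,-72,14),(277,22)),((-75,113,14),(543,27)),((137,113,14),(525,319)),((0,0,31),(379,130)),((96,-60,44),(294,270)),((96,60,44),(463,269))]]
def W(p,q):
    q=np.array(q)/1000;t=p[3];return np.array([p[0]+np.cos(t)*q[0]-np.sin(t)*q[1],p[1]+np.sin(t)*q[0]+np.cos(t)*q[1],p[2]+q[2]])
f=lambda p:np.concatenate([proj(c,W(p,q))-x for q,x in P])
for z in(.008,.013):
    s=least_squares(lambda r:f([r[0],r[1],z,r[2]]),[.565,.27,-.07],loss="soft_l1");p=[s.x[0],s.x[1],z,s.x[2]]
    print(z,s.x,s.cost,f(p).round(1));
    k=atz(c,B((517,123)),z+.064);h=W(p,(30,95,35));print("knob",k,"pred",W(p,(-5,95,64)),"hinge",h,"dist",np.linalg.norm((k-h)[:2]),"closed",W(p,(30,60,51)))
    e=proj(c,W(p,(52,-39,28)))-proj(c,W(p,(52,39,28)));print("fixture y slope deg",np.degrees(np.arctan2(-e[1],-e[0])),"flat pred row",proj(c,W(p,(52,0,28))))
print(get_obs()["ee_pos"])
E
python3 chk.py
```

```text
inner slope deg 0.8325647932659356 outer -2.344646135075018e-14 thick [np.int64(5), np.int64(5), np.int64(5), np.int64(5), np.int64(5), np.int64(5), np.int64(5), np.int64(5), np.int64(5), np.int64(5), np.int64(5), np.int64(5), np.int64(5), np.int64(5), np.int64(5), np.int64(5), np.int64(5), np.int64(5), np.int64(5), np.int64(5), np.int64(5), np.int64(5), np.int64(5), np.int64(4), np.int64(5), np.int64(4), np.int64(4), np.int64(4), np.int64(4)]
0.008 [ 0.5641  0.2711 -0.071 ] 4.997154749495351 [-0.1 -0.8  0.6 -1.6 -0.4 -0.7  0.1  0.5 -1.   1.   0.5  3.1]
knob [0.5668 0.3579 0.072 ] pred [0.5658 0.3662 0.072 ] hinge [0.6007 0.3637 0.043 ] dist 0.034461376264691444 closed [0.5983 0.3288 0.059 ]
fixture y slope deg 0.6494393138479377 flat pred row [265.3274 144.8929]
0.013 [ 0.5639  0.2711 -0.0733] 12.2385099938659 [-1.2 -2.7  2.1 -3.   0.3  0.7 -0.2 -0.1 -2.3  1.7  0.9  4.1]
knob [0.5672 0.3567 0.077 ] pred [0.5659 0.3662 0.077 ] hinge [0.6008 0.3636 0.048 ] dist 0.03427232763814891 closed [0.5982 0.3287 0.064 ]
fixture y slope deg 0.781138784253669 flat pred row [264.928  145.0519]
[0.6613 0.2825 0.2187]
```

```bash
python3 -m creep '{"translation":[[10,7,0],[35,25,0],[65,45,20],[88,61,50],[96,67,85],[98.5,69,110],[98.5,69,122],[98.5,69,122],[98.5,69,122]],"turn":[[0,0,-0.05],[0,0,-0.12],[0,0,-0.2],[0,0,-0.23],[0,0,-0.23],[0,0,-0.23],[0,0,-0.23],[0,0,-0.23],[0,0,-0.23]]}' -0.4
python3 - <<'E'
from h import *
np.set_printoptions(precision=4,suppress=True)
o=get_obs();e=np.array(o["ee_pos"]);T=R.from_quat(np.r_[o["tool_rot"][1:],o["tool_rot"][0]]).as_matrix()
for n in ["wrist","scene"]:
    c=capture(n)
    for d in tip_of(n,"keeper_knob")[:2]:
        w=atz(c,d["centre"],.062);print(n,round(d["conf"],2),d["centre"],w,"in tool mm",T.T@(w-e)*1000)
print(e,o["joints"])
E
```

```text
time: 17.75
ee_pos: [0.5678, 0.3576, 0.0977]
tool_rot: [0.0, -0.086, 0.996, 0.001]
contact_force: [0.1, -0.5, 0.0]
opening: 0.0275
grip_force: 0.0
wrist 0.75 [285.2, 230.9] [0.5667 0.3587 0.062 ] in tool mm [ 0.9804  1.274  35.6658]
scene 0.58 [241.2, 204.1] [0.5642 0.3598 0.062 ] in tool mm [ 3.2588  2.8014 35.6649]
[0.5678 0.3576 0.0977] [ 0.0302  0.9084 -1.0314  1.5862  0.8386  1.1422  0.5423]
```

Knob is within about 1–2 mm of the centre of the gap. Descending.

```bash
python3 -m creep '{"translation":[[1,1,5],[1,1,14],[1,1,22],[1,1,27],[1,1,27]],"turn":[[0,0,0],[0,0,0],[0,0,0],[0,0,0],[0,0,0]]}'
```

```text
time: 18.45
ee_pos: [0.5656, 0.3575, 0.0681]
tool_rot: [-0.001, -0.086, 0.996, -0.0]
contact_force: [-0.1, 0.1, 0.3]
opening: 0.0273
grip_force: 0.0
```

```bash
python3 -m creep '{"translation":[[0,0,4],[0,0,8],[0,0,11],[0,0,11]],"turn":[[0,0,0],[0,0,0],[0,0,0],[0,0,0]]}'
```

```text
time: 18.85
ee_pos: [0.566, 0.3578, 0.058]
tool_rot: [-0.0, -0.086, 0.996, -0.0]
contact_force: [-0.7, -0.4, -0.5]
opening: 0.0277
grip_force: 0.0
```

```bash
python3 -m creep '{"translation":[[-0.2,-3.5,0],[-0.7,-7,0],[-1.6,-10.3,0],[-2.8,-13.6,0],[-4.3,-16.8,0],[-6.1,-19.8,0],[-8.2,-22.5,0],[-10.6,-25.1,0],[-13.2,-27.4,0],[-16.1,-29.5,0],[-19.1,-31.2,0],[-22.3,-32.6,0],[-22.3,-32.6,0]],"turn":[[0,0,-0.1],[0,0,-0.2],[0,0,-0.3],[0,0,-0.4],[0,0,-0.5],[0,0,-0.6],[0,0,-0.7],[0,0,-0.8],[0,0,-0.9],[0,0,-1],[0,0,-1.1],[0,0,-1.2],[0,0,-1.2]]}'
```

```text
time: 20.15
ee_pos: [0.5937, 0.3297, 0.0585]
tool_rot: [-0.0, -0.633, 0.774, 0.0]
contact_force: [-0.2, 0.2, -0.3]
opening: 0.0278
grip_force: 0.1
```

```bash
python3 -m creep '{"translation":[[0,-2.5,0],[-0.2,-5,0],[-0.4,-7.5,0],[-0.6,-9.5,0],[-0.7,-11,0],[-0.7,-11,0]],"turn":[[0,0,-0.05],[0,0,-0.1],[0,0,-0.13],[0,0,-0.13],[0,0,-0.13],[0,0,-0.13]]}'
```

```text
time: 20.75
ee_pos: [0.6048, 0.328, 0.0584]
tool_rot: [-0.0, -0.682, 0.731, -0.0]
contact_force: [-0.2, -0.5, 0.5]
opening: 0.0276
grip_force: 0.4
```

```bash
python3 -m creep '{"translation":[[0,-1,0],[0,-2,0],[0,-2,0]],"turn":[[0,0,0],[0,0,0],[0,0,0]]}'
```

```text
time: 21.05
ee_pos: [0.6055, 0.3281, 0.0584]
tool_rot: [-0.001, -0.683, 0.731, 0.0]
contact_force: [-5.1, -2.0, 0.6]
opening: 0.0281
grip_force: 2.4
```

```bash
python3 -m creep '{"translation":[[0,-1,0],[0,-2,0],[0,-2,0]],"turn":[[0,0,0],[0,0,0],[0,0,0]]}'
```

```text
time: 21.35
ee_pos: [0.6057, 0.3282, 0.0584]
tool_rot: [-0.002, -0.683, 0.73, 0.001]
contact_force: [-9.6, -2.9, 3.8]
opening: 0.0278
grip_force: 4.4
```

Knob is stopped with about 10 N at the predicted closed position. Backing off to the middle of the gap and lifting clear.

```bash
python3 -m creep '{"translation":[[0,3,0],[0,7,0],[0,9,0],[0,9,0],[0,9,-8],[0,9,-25],[0,9,-55],[0,9,-95],[0,9,-120],[0,9,-130],[0,9,-130]],"turn":[[0,0,0],[0,0,0],[0,0,0],[0,0,0],[0,0,0],[0,0,0],[0,0,0],[0,0,0],[0,0,0],[0,0,0],[0,0,0]]}'
cat > fin.py <<'E'
from h import *
np.set_printoptions(precision=4,suppress=True)
z=.009;p=[.5641,.2711,z,-.071]
def W(q):
    q=np.array(q)/1000;t=p[3];return np.array([p[0]+np.cos(t)*q[0]-np.sin(t)*q[1],p[1]+np.sin(t)*q[0]+np.cos(t)*q[1],p[2]+q[2]])
for n in ["wrist","scene","top"]:
    c=capture(n);save(c,n+"fin.png")
    for l,h,q in [("keeper_knob",.051,(30,60,51)),("bar_face",.024,(53,0,24)),("disc_flat",.024,(52,0,24))]:
        for d in tip_of(n,l)[:2]:
            w=atz(c,d["centre"],z+h)
            if np.linalg.norm(w[:2]-W(q)[:2])<.06: print(n,l,round(d["conf"],2),np.round(d["centre"],1),"err mm",((w-W(q))[:2]*1000).round(1))
    hsv=cv2.cvtColor(c["color"],cv2.COLOR_RGB2HSV);m=((hsv[...,0]<6)|(hsv[...,0]>174))&(hsv[...,1]>150)&(hsv[...,2]>90)
    k,_,st,ce=cv2.connectedComponentsWithStats(m.astype(np.uint8))
    for i in range(1,k):
        w=atz(c,ce[i],z+.06)
        if st[i,4]>3 and np.linalg.norm(w[:2]-W((30,60,0))[:2])<.06: print(n,"red",st[i,4],"err mm",((w-W((30,60,60)))[:2]*1000).round(1))
print(get_obs()["ee_pos"],get_obs()["joints"])
E
python3 fin.py
```

```text
time: 22.45
ee_pos: [0.6002, 0.3291, 0.1908]
tool_rot: [0.001, -0.682, 0.731, -0.0]
contact_force: [-0.7, 0.2, -0.8]
opening: 0.0279
grip_force: 0.0
wrist keeper_knob 0.63 [288.3 199.5] err mm [-1.8  0.8]
wrist bar_face 0.63 [262.9 130.4] err mm [-1.2  0.7]
wrist disc_flat 0.63 [261.6 128.2] err mm [ 0.9 -1.4]
wrist red 152 err mm [-0.  -1.3]
scene bar_face 0.47 [273.9 213.3] err mm [12.3  8.8]
scene disc_flat 0.73 [272.8 215.3] err mm [1.5 3. ]
[0.5996 0.3286 0.1883] [ 0.1671  0.9694 -1.3032  1.4825  0.938   1.4029  1.8963]
```

```bash
python3 -c "
from bench import *
print(finish_job())"
```

```text
the job is handed in; nothing more can be done
None
```

I turned the disc until its flat lay against the bar, to within about 1° by picture, then swung the keeper to its stop. I handed the job in at about 23 s with the robot clear; the highest press I read on the facing was 16.8 N, and I saw no contact with the other things on the bench.

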